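# Lay the armed shaft in the vees and turn its arm to the index

## Task

Take the shaft that carries a pointed arm out of the crate, leaving the plain shaft in there, and lay it in the two vees of the blue stand, collars outside the vees and the arm at the same end as the stand's small index pointer. Let go of it so that it rests in the vees, then turn it there until its arm points the same way as the index pointer, as closely as you can. Do not shift the index; leave the shaft resting fully down in both vees on its own.

Things in the scene. Friction and masses are not known exactly. Their poses are not given: they have to be found in the camera images.
- shaft_mid (a point): middle of the axis of the loose steel shaft with the arm, in the crate, arm tipped towards the robot, 7 degrees below level. Round bar 26 mm thick, 220 mm long, along y from -110 to +110 mm; about 0.5 kg, balanced within 10 mm of here, bare from y = -62 to +62 mm. Dark collars, 36 mm diameter, at y = -84 to -62 and 62 to 106 mm. Axes: y along the shaft to the arm's end, z along the arm
- pointer_grip (a point): a point on the arm's centre line, 62 mm out from the shaft's axis, at y = +98 mm of the shaft. The arm is a flat bar rising from the collar along the shaft's z, 16 mm wide (along x), 14 mm thick (along y), its pointed tip 88 mm from the shaft's axis. Same axes as shaft_mid
- vee_mid (a point): on the stand, where shaft_mid is when the shaft is fully down in both vees: 110 mm above the bench, half-way between the vees. Axes: y along the lying shaft, towards the index end; z up; x away from the robot
- stand: fixed blue stand, origin on the bench below vee_mid, same axes. Two 90-degree vees open upwards, 20 mm thick, at y = -42 and +42 mm; cheeks end 3 mm above the shaft's axis. 64 mm are clear between them; 10 mm end play each way before a collar meets a vee. Foot 16 mm thick, 130 mm wide, from y = -80 to 175 mm. The shaft keeps any angle it is left at, held by friction in the vees
- index_pivot (a point): pivot of the index pointer, in line with the lying shaft's axis, 160 mm from vee_mid along y, on the inner face of a 56 mm wide upright, whose round head ends 28 mm above the axis. Axes turn with the index: z along the pointer (the way the arm must point), y along the shaft's axis. The pointer: steel bar 14 mm wide, 65 mm long, 7 mm proud towards the vees; a hard knock shifts it
- index_tip (a point): the free end of the index pointer, 65 mm from its pivot along the pointer; same axes as index_pivot
- index (a joint): the angle at which the index is set, rad: 0 straight up, positive leaning away from the robot (towards the stand's +x). It is set beforehand between -0.2 and 0.7 and must be left
- plain_mid (a point): the middle of the plain shaft's axis, which also lies in the crate, farther from the robot: the same bar and collars, but no arm; leave it in the crate
- crate: fixed open plywood crate, 330 mm (x) by 280 mm (y) by 50 mm high, walls and floor 6 mm; origin under its centre. Besides the shafts it holds a flat bar, a brass coupling and a stub of bar, all lower than 50 mm
Things that resemble listed ones, but are neither listed nor needed, are in the scene too. Leave any green look-alike of the part that bears plain_mid alone.

How it is judged:
By the outcome, as a careful person would: the job done as asked, in the order asked, and still so for the second after the job is handed in, with the robot touching nothing.
It also fails if it takes over 67 s, if anything falls off the work surface, if the arm or the gripper's body presses on something with over 40 N, if the wrist force passes 120 N, or if a joint passes its speed limit or range.

## Robot

A 6-joint arm with a two-finger parallel gripper is mounted at the origin on the work surface. World frame = base frame: x ahead of the robot, y to its left, z up, the work surface at z = 0. Lengths are in mm, angles in rad, forces in N, time in s.
With the tool pointing down it reaches from about 300 to 750 mm from the base axis. Payload 8.5 kg.
Tool frame: the origin (TCP) lies midway between the tips of the shut fingers; the grasp point (between the pads) lies 19 mm behind it (manip.grip_depth is the distance from the TCP to the grasp point, in mm); z points along the fingers, y is the direction in which the jaws open and shut (so a half turn about z gives the same grasp; the last joint's range is limited). The gripper opens to 85 mm and grips with 20 to 120 N. Pads are 22 mm wide; open, the fingers measure 114 mm over their backs; the gripper's body (76 mm by 85 mm) begins 54 mm behind the grasp point. The pads swing forward as they close: fully open they stand 13 mm farther back than shut.
Start: joints at [0.922, 0.381, 1.297, -0, 1.464, -0.215], TCP at [231.166, 499.042, 231.322] pointing down, gripper open.
Joint ranges: [-3.11, 3.11], [-0.89, 2.33], [0.22, 2.48], [-1.42, 4.56], [0.17, 2.85], [-2.88, 2.88]. Speed limits (rad/s): [2.39, 2.39, 3.14, 3.14, 3.14, 3.14].

## Interface

Orientations are given as a 3x3 rotation matrix whose columns are the frame's x, y, z axes.
In Python, from rig import manip, grip, get_obs, viewer, nets gives the robot as it stands. Calls block until the motion is done:
- manip.move_to(position, orientation): joint-space move of the TCP to a pose.
- manip.move_linear(position, vel=150, ori=None, f_stop=None): straight line of the TCP; ori=None keeps the orientation; vel is the mean speed in mm/s. With f_stop (N) it stops when the force on the tool has changed by that much, and returns True; else False.
- manip.movej(angles): joint-space move.
- grip(opening, newtons=None): finger opening in mm; newtons is the grip in N (None keeps the last); returns when the fingers have stopped.
- manip.hold(seconds).
- manip.ik(position, orientation): joint angles nearest the present ones, or None.
- get_obs(): the state.
- viewer.grab_frame(name): name is "scene" or "top"; returns the picture (420x560x3 uint8, red, green, blue); there is no depth.
- viewer.get_calibration(name): a dict with "intrinsics" (3x3 intrinsics, pixels), "rvec" (rotation vector, rad) and "tvec" (3), from world to camera coordinates, as OpenCV has them. Camera axes: x right, y down, z forward; pixel columns grow to the right and rows downward; lengths in mm; the calibration is good to about 2 mm. A picture is of the moment at which its call begins. get_calibration takes no time and is no camera call.
A pose or a line that the arm cannot do raises manip.PlanningError and nothing moves.
- manip.close_job(): hands the job in, once; it reports no verdict.
Trained networks look in the newest picture that a camera, given by its name, has taken for a name from the list of things; names that differ only in an ending like _2 or _b are one class to them, and where a whole thing is asked for, a point or a joint stands for the part that bears it (a point fixed in the world has none). Each returns a list of dicts, best first, with "score" (0 to 1); they miss things now and then, are a little off and sometimes report something else, mostly with a low value. They report only what shows in the picture. A call takes as long as a camera call. They do not tell look-alikes from the thing itself.
- nets.find_in(camera, query): "bbox" ([left, top, right, bottom] in pixels, round what is visible of it).
- nets.outline_of(camera, query): "pixels" (420x560 bool, what is visible of it) and "bbox" ([left, top, right, bottom] in pixels, round what is visible of it).
- nets.landmark_of(camera, query): "uv" ([column, row] in pixels: a listed point, or the origin of a listed thing).
The state is a dict: "t": time; "joint_pos": joint angles; "dq": joint speeds; "tau": joint torques, N m; "tool_pos": TCP position; "ee_rot": TCP orientation; "contact_force": force on the tool from outside, world axes, zero at the start; "moment": the same for the moment, N m; "finger_gap": finger opening in mm.
Only numpy, scipy, OpenCV 4.12 (cv2) and the standard library are available. Lean on these libraries where they do the work, as an engineer would, in place of code of your own. Each camera call takes 0.05 s, during which the arm holds its last target.

## Working session

There is one attempt and no reset: what is moved stays moved. The work goes in short steps, each a Python script; the robot and the scene stay as the last script left them, time stands still between calls to the robot, and variables do not carry over. Pictures are saved under pics/ and viewed, and the job is handed in when it is done.

```bash
ls; mkdir -p pics
cat > h.py <<'E'
import numpy as np, cv2
from rig import manip, grip, get_obs, viewer, nets
def cal(n):
    c=viewer.get_calibration(n); K=np.array(c["intrinsics"],float); R=cv2.Rodrigues(np.array(c["rvec"],float))[0]; t=np.array(c["tvec"],float).ravel(); return K,R,t
def proj(n,p):
    K,R,t=cal(n); p=np.atleast_2d(p); q=(p@R.T+t)@K.T; return q[:,:2]/q[:,2:]
def ray(n,uv):
    K,R,t=cal(n); d=R.T@np.linalg.solve(K,np.array([uv[0],uv[1],1.])); return -R.T@t, d/np.linalg.norm(d)
def atz(n,uv,z):
    o,d=ray(n,uv); return o+d*(z-o[2])/d[2]
def tri(uvs):
    A=[];b=[]
    for n,uv in uvs.items():
        o,d=ray(n,uv); P=np.eye(3)-np.outer(d,d); A.append(P); b.append(P@o)
    x=np.linalg.solve(sum(A),sum(b)); 
    return x,[np.linalg.norm(proj(n,x)[0]-uv) for n,uv in uvs.items()]
def save(n,name,crop=None,s=1):
    im=viewer.grab_frame(n)
    if crop: im=im[crop[1]:crop[3],crop[0]:crop[2]]
    im=cv2.resize(im,None,fx=s,fy=s,interpolation=cv2.INTER_CUBIC)
    cv2.imwrite(f"pics/{name}.png",im[:,:,::-1]);
E
python3 - <<'E'
from h import *
save("scene","s0",s=1.4);save("top","t0",s=1.4)
for n in("scene","top"):
    K,R,t=cal(n);print(n,-R.T@t,K[0,0])
    for q in("shaft_mid","pointer_grip","vee_mid","stand","index_pivot","index_tip","plain_mid","crate"):
        r=nets.landmark_of(n,q); print(n,q,[(np.round(x["uv"],1).tolist(),round(x["score"],2)) for x in r[:4]])
print(get_obs())
E
```

```text
pics
scene [1339.50270478 -497.89974518 1420.11653892] 532.9734773127481
scene shaft_mid [([224.7, 296.3], 0.97)]
scene pointer_grip [([244.6, 269.6], 0.8)]
scene vee_mid [([363.7, 212.3], 0.76)]
scene stand [([362.6, 232.5], 0.62)]
scene index_pivot [([406.0, 194.0], 0.52)]
scene index_tip [([408.5, 180.8], 0.4), ([407.0, 195.8], 0.32)]
scene plain_mid [([283.1, 211.5], 0.89), ([147.9, 237.5], 0.72), ([239.3, 326.4], 0.57)]
scene crate [([223.2, 295.8], 0.67), ([238.5, 322.2], 0.44)]
top [ 360.5489448    41.00658558 1519.75308465] 486.8160400952473
top shaft_mid [([377.0, 177.4], 0.89)]
top pointer_grip [([348.8, 200.6], 0.93)]
top vee_mid [([207.1, 177.0], 0.59)]
top stand [([215.5, 177.6], 0.97)]
top index_pivot [([153.8, 172.5], 0.42)]
top index_tip [([147.3, 167.4], 0.46), ([374.6, 142.9], 0.2)]
top plain_mid [([417.3, 284.1], 0.93), ([274.2, 243.6], 0.73), ([375.8, 146.3], 0.6)]
top crate [([377.9, 181.9], 0.58)]
{'t': 0.9, 'joint_pos': array([ 9.21696260e-01,  3.80587026e-01,  1.29739295e+00, -3.05351277e-05,
        1.46360037e+00, -2.15292236e-01]), 'dq': array([-0.00087923,  0.00081598, -0.00020141,  0.00015108, -0.00075863,
       -0.00076669]), 'tau': array([ 1.31796642e-03, -4.48302627e+01, -2.31463212e+01,  1.12917782e-06,
        3.92786924e-04, -3.73230321e-06]), 'tool_pos': array([231.17519258, 499.0371204 , 231.33175171]), 'ee_rot': array([[-9.07373163e-01,  4.20325995e-01,  3.16236199e-05],
       [ 4.20325995e-01,  9.07373164e-01, -8.54896744e-06],
       [-3.22877772e-05,  5.53512586e-06, -9.99999999e-01]]), 'contact_force': array([ 0.04477662, -0.55616694,  0.05904934]), 'moment': array([0.00068389, 0.0095245 , 0.00744673]), 'finger_gap': 85.70635544898396}
```

View pics/s0.png

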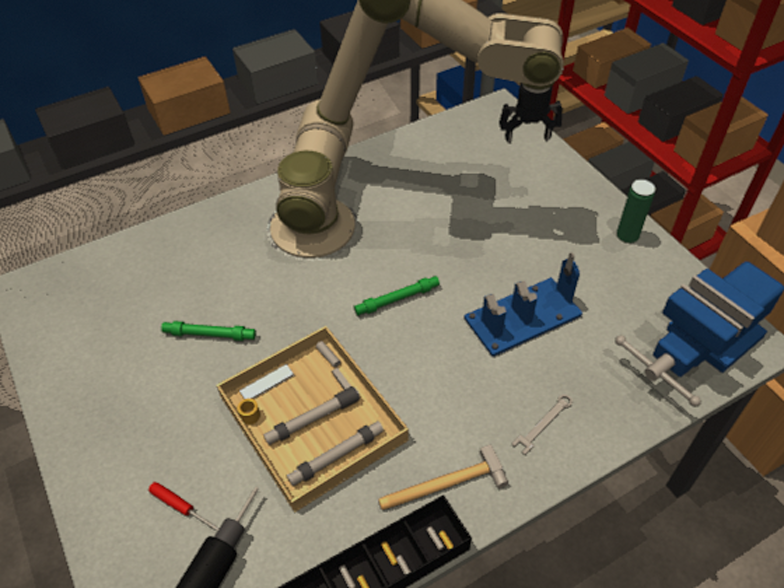

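View pics/t0.png

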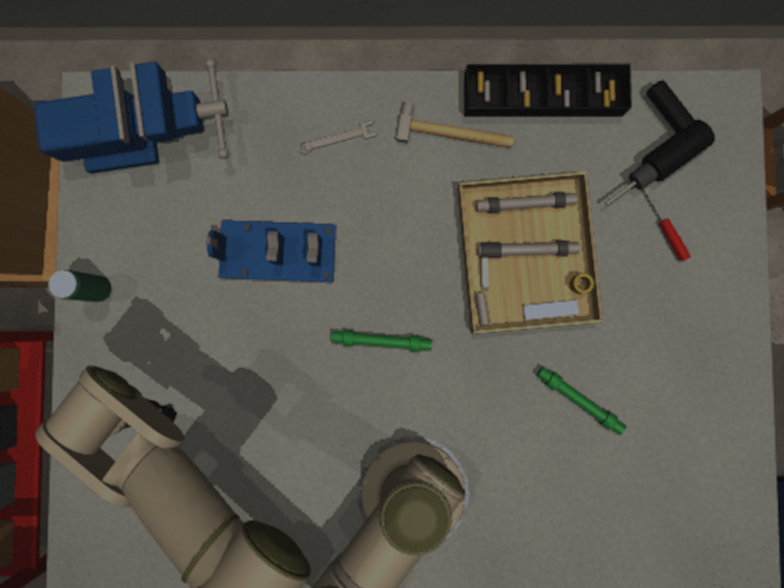

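Run:
```python
from h import *
a=viewer.grab_frame("top");b=viewer.grab_frame("scene")
np.save("t0.npy",a);np.save("s0.npy",b)
r=lambda im,x0,y0,w,h,s:cv2.resize(im[y0:y0+h,x0:x0+w],None,fx=s,fy=s,interpolation=cv2.INTER_CUBIC)
cv2.imwrite("pics/c1.png",np.hstack([r(a,325,120,110,120,3.6),r(a,140,150,110,120,3.6)])[:,:,::-1])
cv2.imwrite("pics/c2.png",np.hstack([r(b,150,230,145,135,2.7),r(b,325,175,95,81,4.5)])[:,:,::-1]) if int(135*2.7)==int(81*4.5) else cv2.imwrite("pics/c2.png",r(b,325,175,95,81,8)[:,:,::-1])
cv2.imwrite("pics/c3.png",r(b,150,230,145,135,4.4)[:,:,::-1])
for n in("scene","top"):
  for q in("index","index_tip","shaft_mid","stand"):
    print(n,q,[(np.round(x["bbox"],1).tolist(),round(x["score"],2)) for x in nets.find_in(n,q)[:4]])
```

```text
scene index [([404.1, 178.8, 409.9, 196.4], 0.64)]
scene index_tip [([403.2, 183.3, 411.0, 197.8], 0.43)]
scene shaft_mid [([187.5, 262.8, 256.3, 320.7], 0.65), ([205.9, 304.4, 273.1, 347.2], 0.51)]
scene stand [([332.9, 181.0, 415.7, 255.6], 0.72)]
top index [([340.2, 174.1, 416.3, 207.5], 0.36)]
top index_tip [([148.7, 169.7, 157.8, 179.7], 0.57)]
top shaft_mid [([340.5, 169.1, 415.0, 208.5], 0.82)]
top stand [([145.8, 156.2, 241.3, 202.1], 0.7), ([326.3, 122.4, 431.2, 235.1], 0.2)]
```

```bash
ls pics
```

```text
c1.png
c2.png
c3.png
s0.png
t0.png
```

View pics/c1.png

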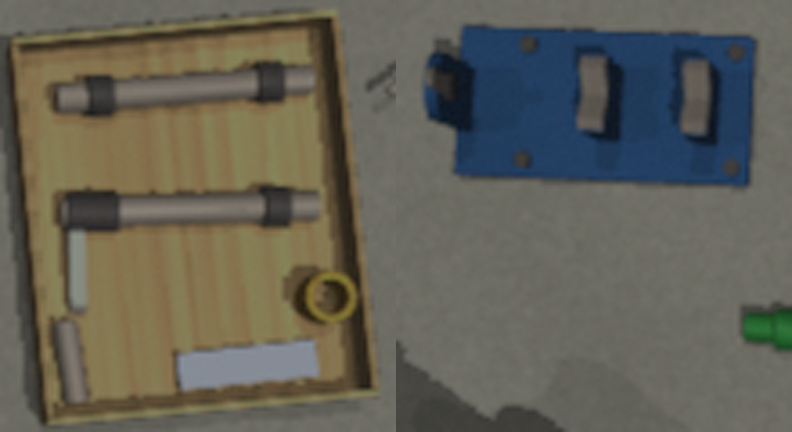

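View pics/c2.png

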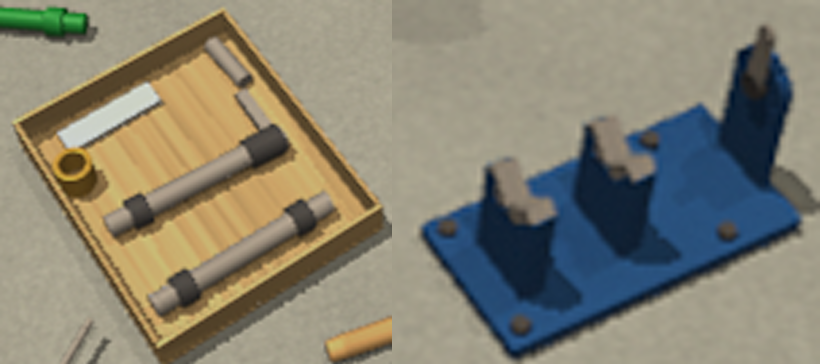

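View pics/c3.png

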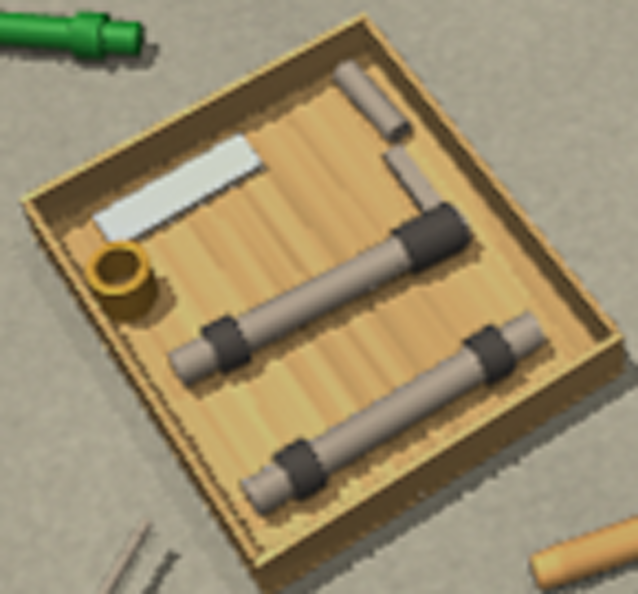

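```bash
cat > fit.py <<'E'
from h import *
from scipy.optimize import least_squares
T=[((158.6,157),(65,175)),((239.7,160.3),(65,-80)),((237.8,202),(-65,-80)),((156.4,197.8),(-65,175))]
S=[((331.4,225.7),(-65,-80)),((352.1,253.9),(65,-80)),((415.7,224.3),(65,175)),((394.1,198.3),(-65,175))]
def f(p,which):
    c,s=np.cos(p[2]),np.sin(p[2]);r=[]
    for n,L in which:
        for uv,(x,y) in L:
            r+=list(proj(n,[p[0]+c*x-s*y,p[1]+s*x+c*y,16])[0]-uv)
    return np.array(r)
for w in([("top",T)],[("scene",S)],[("top",T),("scene",S)]):
    q=least_squares(f,[500,300,0],args=(w,),x_scale=[1,1,.01]);print(q.x,np.round(q.fun,1))
p=q.x
c,s=np.cos(p[2]),np.sin(p[2]);W=lambda x,y,z:np.array([p[0]+c*x-s*y,p[1]+s*x+c*y,z])
for n in("scene","top"):print(n,proj(n,[W(0,0,110),W(0,160,110),W(0,160,175)]).round(1).tolist())
print("vee tri",tri({"scene":[363.7,212.3],"top":[207.1,177]}))
print("piv tri",tri({"scene":[406,194],"top":[153.8,172.5]}))
print("tip tri",tri({"scene":[408.5,180.8],"top":[147.3,167.4]}))
print("shaft tri",tri({"scene":[224.7,296.3],"top":[377,177.4]}))
print("pg tri",tri({"scene":[244.6,269.6],"top":[348.8,200.6]}))
for n,a in(("top",[377,177.4]),("scene",[224.7,296.3])):print(atz(n,a,24))
E
python3 fit.py
```

```text
[ 5.28231497e+02  2.51385349e+02 -4.68894116e-02] [-0.2 -0.3  0.5 -0.   0.3 -0.1 -0.6  0.4]
[ 5.36346274e+02  2.48147076e+02 -3.71685833e-02] [-0.6  0.  -0.2  0.1  1.  -0.1 -0.2 -0.1]
[ 5.31379661e+02  2.50545959e+02 -4.25451413e-02] [-0.  -1.1  0.7 -1.1  0.6 -1.2 -0.2 -0.3 -0.8 -1.4 -0.6 -1.3  0.7 -1.2
 -0.3 -1.2]
scene [[364.5, 211.0], [405.9, 193.2], [409.3, 179.6]]
top [[209.2, 175.2], [154.4, 173.0], [148.3, 170.1]]
vee tri (array([526.50009558, 256.26122353,  95.3068088 ]), [np.float64(0.9272435304121814), np.float64(1.0114330728088368)])
piv tri (array([539.60206001, 411.87236713, 106.75211689]), [np.float64(0.3574516527206442), np.float64(0.4019723816941939)])
tip tri (array([543.2296549 , 408.60932707, 176.57321989]), [np.float64(1.4990879977208507), np.float64(1.7180064343015504)])
shaft tri (array([ 534.73254851, -254.72477501,   21.50303704]), [np.float64(0.32445397151962035), np.float64(0.31703084340739446)])
pg tri (array([ 467.53176178, -162.12192223,    7.27826901]), [np.float64(2.673735961817008), np.float64(2.7171082540888642)])
[ 533.99944623 -255.10085635   24.        ]
[ 536.69127708 -254.33276747   24.        ]
```

```bash
cat > ikc.py <<'E'
from h import *
P=np.array([531.,250.,110.]);yaw=-0.043
c,s=np.cos(yaw),np.sin(yaw);X=np.array([c,s,0]);Y=np.array([-s,c,0]);Z=np.array([0,0,1.])
def toolR(t,jaw):
    # tool z = -(dir at angle t)
    d=np.sin(t)*X+np.cos(t)*Z; z=-d
    j=Y if jaw=='y' else np.cross(z,Y)
    return np.column_stack([np.cross(j,z),j,z])
E
python3 - <<'E'
from ikc import *
for jaw in 'yx':
  for sg in(1,-1):
    for t in range(-100,61,10):
        R=toolR(np.radians(t),jaw).copy(); R[:,:2]*=sg
        d=np.sin(np.radians(t))*X+np.cos(np.radians(t))*Z
        q=manip.ik(P+98*Y+(62-19)*d,R); print(jaw,sg,t,None if q is None else np.round(q,2))
print(get_obs()["t"])
L=atz("top",(341.3,178.0),24);Rr=atz("top",(413.4,176.5),24);print(L,Rr,np.linalg.norm(L-Rr),(L+Rr)/2)
E
```

```text
y 1 -100 [0.71 1.   1.95 3.88 1.6  1.44]
y 1 -90 [0.72 0.87 1.98 3.92 1.36 1.37]
y 1 -80 [0.71 0.75 1.97 4.   1.1  1.25]
y 1 -70 [0.69 0.63 1.93 4.15 0.84 1.06]
y 1 -60 [0.65 0.54 1.86 4.44 0.62 0.73]
y 1 -50 [ 0.61  0.48  1.78 -1.34  0.5   0.19]
y 1 -40 [ 0.57  0.45  1.67 -0.78  0.55 -0.38]
y 1 -30 [ 0.52  0.46  1.55 -0.41  0.72 -0.75]
y 1 -20 [ 0.47  0.48  1.43 -0.21  0.94 -0.96]
y 1 -10 [ 0.43  0.53  1.3  -0.09  1.16 -1.07]
y 1 0 [ 0.39  0.59  1.16 -0.    1.39 -1.14]
y 1 10 [ 0.36  0.67  1.02  0.07  1.61 -1.17]
y 1 20 [ 0.33  0.76  0.87  0.13  1.83 -1.18]
y 1 30 [ 0.31  0.86  0.73  0.19  2.04 -1.17]
y 1 40 [ 0.29  0.97  0.58  0.27  2.25 -1.14]
y 1 50 [ 0.28  1.07  0.44  0.38  2.44 -1.07]
y 1 60 [ 0.26  1.18  0.3   0.55  2.62 -0.93]
y -1 -100 [ 0.71  1.    1.95  3.88  1.6  -1.7 ]
y -1 -90 [ 0.72  0.87  1.98  3.92  1.36 -1.78]
y -1 -80 [ 0.71  0.75  1.97  4.    1.1  -1.89]
y -1 -70 [ 0.69  0.63  1.93  4.15  0.84 -2.08]
y -1 -60 [ 0.65  0.54  1.86  4.44  0.62 -2.41]
y -1 -50 None
y -1 -40 [ 0.57  0.45  1.67 -0.78  0.55  2.76]
y -1 -30 [ 0.52  0.46  1.55 -0.41  0.72  2.39]
y -1 -20 [ 
[... 1268 characters left out ...]
[ 0.61  0.48  1.78 -1.34  0.5  -1.38]
x -1 -40 [ 0.57  0.45  1.67 -0.78  0.55 -1.95]
x -1 -30 [ 0.52  0.46  1.55 -0.41  0.72 -2.32]
x -1 -20 [ 0.47  0.48  1.43 -0.21  0.94 -2.53]
x -1 -10 [ 0.43  0.53  1.3  -0.09  1.16 -2.64]
x -1 0 [ 0.39  0.59  1.16 -0.    1.39 -2.71]
x -1 10 [ 0.36  0.67  1.02  0.07  1.61 -2.74]
x -1 20 [ 0.33  0.76  0.87  0.13  1.83 -2.75]
x -1 30 [ 0.31  0.86  0.73  0.19  2.04 -2.75]
x -1 40 [ 0.29  0.97  0.58  0.27  2.25 -2.71]
x -1 50 [ 0.28  1.07  0.44  0.38  2.44 -2.64]
x -1 60 [ 0.26  1.18  0.3   0.55  2.62 -2.5 ]
1.4
[ 532.37276142 -144.81481692   24.        ] [ 536.55346455 -367.57589512   24.        ] 222.8003057442217 [ 534.46311298 -256.19535602   24.        ]
```

Candidates in the top view are the armed shaft (377,177), the plain shaft (375,145) and the green look-alikes (274,243) and (417,284). I choose (377,177): the crop shows its long collar at the left end and the flat arm running toward the robot at about (346,195).

Run:
```python
import ikc
from ikc import *
yw=0.019;c,s=np.cos(yw),np.sin(yw);ikc.X=np.array([c,s,0]);ikc.Y=np.array([-s,c,0])
R=toolR(0,'x')
g=np.array([534.8,-255.3,0])
q=manip.ik(g+[0,0,180],R);print(q)
grip(64,60)
manip.move_to(g+[0,0,180],R)
manip.move_linear(g+[0,0,40],vel=250)
print(manip.move_linear(g+[0,0,8],vel=80,f_stop=8))
print(get_obs()["tool_pos"],get_obs()["contact_force"])
grip(15,60)
o=get_obs();print(o["finger_gap"],o["t"],o["contact_force"])
manip.move_linear(o["tool_pos"]+[0,0,140],vel=150)
o=get_obs();print(o["finger_gap"],o["t"],o["contact_force"],o["moment"])
save("top","t1",(300,100,460,240),4.5);save("scene","s1",(150,180,310,320),4.5)
for n in("top","scene"):
  for q in("shaft_mid","pointer_grip","plain_mid"): print(n,q,[(np.round(x["uv"],1).tolist(),round(x["score"],2)) for x in nets.landmark_of(n,q)[:3]])
print(o["tool_pos"])
```

```text
[-6.44981485e-01  4.94278506e-01  1.26042650e+00 -4.44089210e-16
  1.38688765e+00 -6.63981485e-01]
False
[ 535.00466716 -255.45157216    8.31288678] [ 0.29570907 -0.86772968  0.02030008]
23.93967623502901 6.3167 [-1.70941024  0.74746241  5.4234806 ]
24.23230640914862 7.4 [-0.11729914  0.37009958 -3.29418703] [-0.0700902  -0.02086919  0.0328807 ]
top shaft_mid []
top pointer_grip [([352.7, 195.0], 0.55)]
top plain_mid [([414.4, 285.3], 0.92), ([375.3, 147.0], 0.55)]
scene shaft_mid [([218.4, 270.2], 0.78)]
scene pointer_grip [([239.4, 242.5], 0.89), ([410.5, 182.1], 0.6)]
scene plain_mid [([285.3, 210.7], 0.83), ([147.8, 238.9], 0.67), ([239.5, 325.1], 0.65)]
[ 534.52029946 -255.1052651   147.38240781]
```

View pics/t1.png

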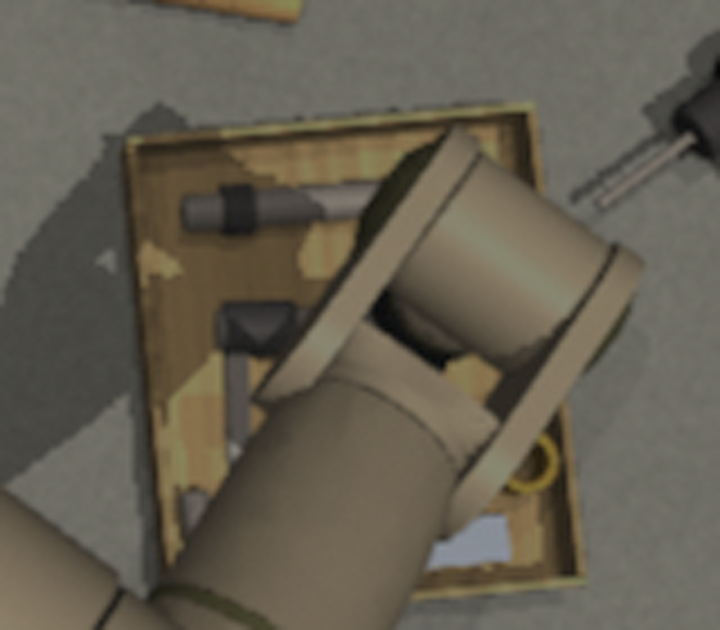

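View pics/s1.png

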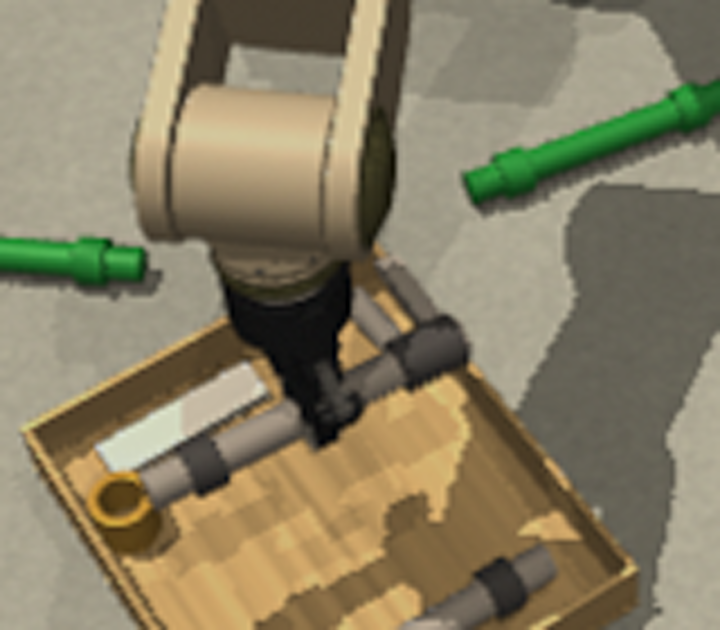

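Run:
```python
from h import *
print(proj("scene",[[534.5,-255.1,163],[534.5,-245.1,163],[534.5,-255.1,173],[544.5,-255.1,163]]))
print(atz("scene",[218.4,270.2],163))
# arm
Y=np.array([-.019,1,0]);m=np.array([534.5,-255.1,163])
for b in(-97,-92,-102): a=np.radians(b);print(b,proj("scene",m+98*Y+62*np.array([np.sin(a),0,np.cos(a)])), proj("top",m+98*Y+62*np.array([np.sin(a),0,np.cos(a)])))
# end points from crop: scale 4.5 off (150,180)
for d in((155,490),(465,343)):
    uv=(150+(d[0]+.5)/4.5-.5,180+(d[1]+.5)/4.5-.5);print(atz("scene",uv,163))
```

```text
[[219.3788868  270.46629505]
 [222.59867131 268.94618877]
 [219.00905354 268.49752627]
 [220.93234848 273.07508446]]
[ 532.31149979 -257.08531205  163.        ]
-97 [[240.45601094 241.90568571]] [[351.64617359 194.31522067]]
-92 [[240.25651373 240.7177104 ]] [[351.92576495 194.31015675]]
-102 [[240.72562753 243.18757802]] [[351.3698038  194.15317146]]
[ 538.47709172 -363.84411878  163.        ]
[ 538.21956594 -150.73369584  163.        ]
```

Run:
```python
from ikc import *
t=np.radians(40);R=toolR(t,'x');d=np.sin(t)*X+np.cos(t)*Z
A=np.array([531.8,250.5,110.])+1.5*Y   # tool y; shaft mid maybe 1.5 behind
tp=lambda h:A+[0,0,h]-16*d
o=get_obs()
print(manip.ik(tp(110),R))
manip.move_to(tp(110),R)
manip.move_linear(tp(25),vel=150)
o=get_obs();print(o["t"],o["finger_gap"],o["tool_pos"])
save("top","t2",(130,120,270,240),5);save("scene","s2",(310,140,450,260),5)
for n in("top","scene"):
  for q in("shaft_mid","pointer_grip"): print(n,q,[(np.round(x["uv"],1).tolist(),round(x["score"],2)) for x in nets.landmark_of(n,q)[:3]])
ax=A+[0,0,25];a=np.radians(-57)
for n in("top","scene"): print(n,proj(n,[ax-1.5*Y,ax+96.5*Y+62*(np.sin(a)*X+np.cos(a)*Z)]))
```

```text
[0.18121827 0.76520891 0.8327142  0.18059538 2.221428   0.28309522]
10.3667 23.986339616364905 [522.06468483 252.34148626 123.6290014 ]
top shaft_mid []
top pointer_grip [([169.6, 193.5], 0.57)]
scene shaft_mid [([364.2, 204.8], 0.67)]
scene pointer_grip [([383.6, 176.8], 0.71)]
top [[207.92266497 174.05150569]
 [170.0263043  189.67568665]]
scene [[365.46398552 206.02182955]
 [383.50615771 177.19560688]]
```

View pics/t2.png

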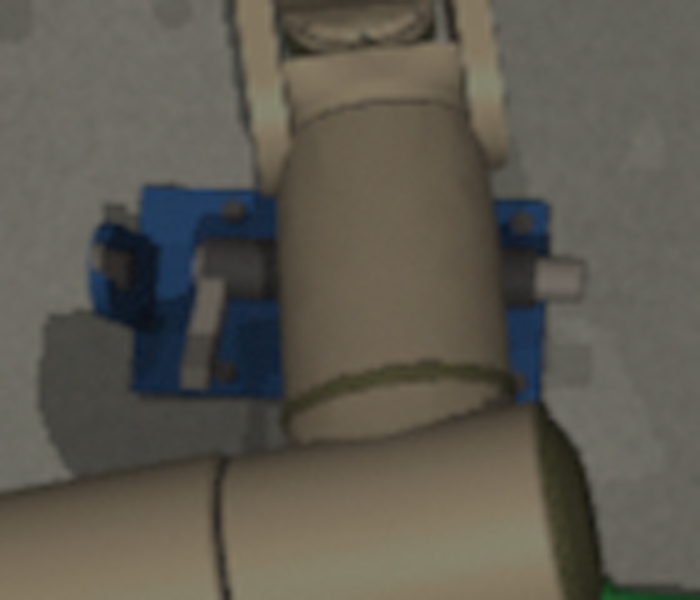

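View pics/s2.png

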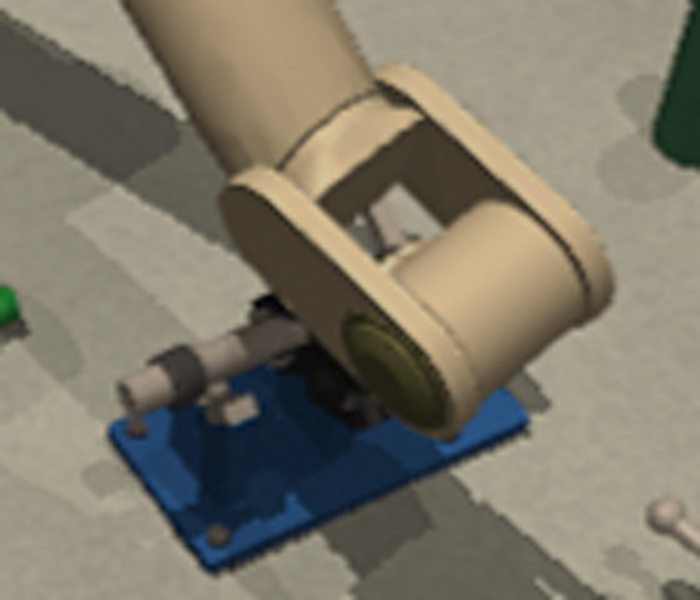

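Run:
```python
from ikc import *
t=np.radians(40);R=toolR(t,'x');d=np.sin(t)*X+np.cos(t)*Z
A=np.array([531.8,250.5,110.])+2.5*Y
tp=lambda h:A+[0,0,h]-16*d
print(manip.move_linear(tp(8),vel=60,f_stop=10),get_obs()["contact_force"])
print(manip.move_linear(tp(-4),vel=25,f_stop=8))
o=get_obs();print(o["tool_pos"]-tp(0),o["contact_force"],o["t"])
grip(34,60)
print(get_obs()["finger_gap"],get_obs()["contact_force"])
grip(60)
p=get_obs()["tool_pos"]
manip.move_linear(p+100*d,vel=200)
manip.move_linear(p+100*d+[0,0,60]-180*Y,vel=300)
o=get_obs();print(o["t"],o["tool_pos"])
save("top","t3",(130,120,270,240),5);save("scene","s3",(310,140,450,260),5)
for n in("top","scene"):
  for q in("shaft_mid","pointer_grip","index_tip","index_pivot","vee_mid"): print(n,q,[(np.round(x["uv"],1).tolist(),round(x["score"],2)) for x in nets.landmark_of(n,q)[:3]])
```

```text
False [ 0.99114651 -0.77640716 -4.27981391]
True
[-0.514074    0.01419627  0.55870805] [-1.56345079 -0.26031109  3.84651209] 11.475
34.11537413929723 [-0.78774881  0.30731586  0.10692118]
13.5417 [577.45418053  71.90495343 233.37638377]
top shaft_mid [([209.3, 173.7], 0.71)]
top pointer_grip [([173.9, 192.1], 0.6)]
top index_tip [([145.7, 168.0], 0.53)]
top index_pivot [([154.9, 175.0], 0.47)]
top vee_mid [([206.1, 176.9], 0.6)]
scene shaft_mid []
scene pointer_grip [([380.9, 181.5], 0.64)]
scene index_tip [([410.6, 183.0], 0.58)]
scene index_pivot [([407.8, 192.1], 0.42)]
scene vee_mid []
```

View pics/t3.png

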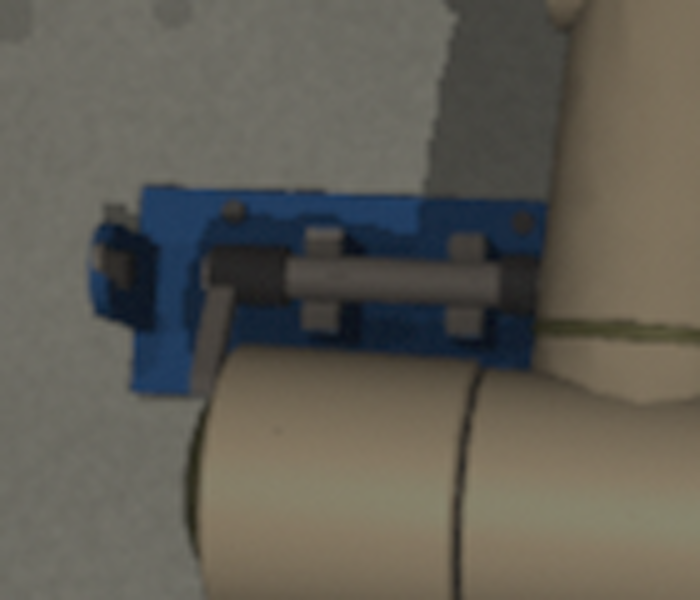

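View pics/s3.png

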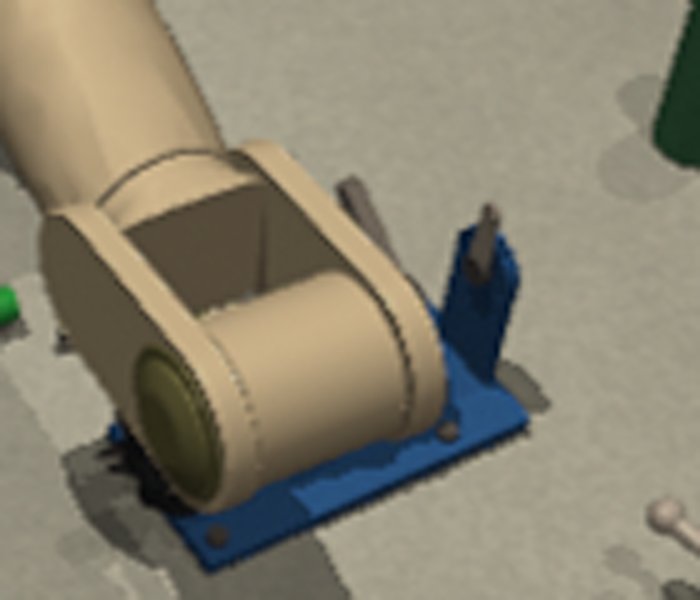

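```bash
cat > ov.py <<'E'
from ikc import *
A=np.array([531.8,250.5,110.])
def ptr(a):
    pts=[]
    D=np.sin(a)*X+np.cos(a)*Z;E=np.cos(a)*X-np.sin(a)*Z
    return [A+yy*Y+u*E+v*D for yy in(153,160) for u,v in((-7,0),(7,0),(7,65),(-7,65))]
if __name__=="__main__":
    a0=np.load("t0.npy");b0=np.load("s0.npy")
    S=8
    out=[]
    for n,im,(x0,y0) in(("top",a0,(130,145)),("scene",b0,(385,165))):
        row=[]
        for ang in(None,0,.2,.45):
            c=cv2.resize(im[y0:y0+45,x0:x0+45],None,fx=S/2,fy=S/2,interpolation=cv2.INTER_CUBIC)
            if ang is not None:
                h=proj(n,ptr(ang))
                h=((h-[x0,y0]+.5)*S/2-.5)
                hull=cv2.convexHull(h.astype(np.float32)).astype(int); cv2.polylines(c,[hull],True,(255,255,0))
            row.append(c)
        out.append(np.hstack(row))
    cv2.imwrite("pics/ov.png",np.vstack(out)[:,:,::-1])
E
python3 ov.py
```

```text
(no output)
```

View pics/ov.png

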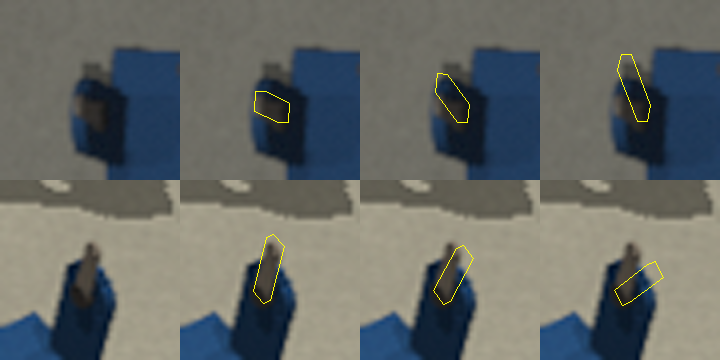

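Run:
```python
from ikc import *
A=np.array([531.3,250.5,110.5]);yA=98+1.0
dd=lambda g:np.sin(np.radians(g))*X+np.cos(np.radians(g))*Z
def pose(arm,t,back=0): return A+yA*Y+62*dd(arm)-19*dd(t)+back*dd(t), toolR(np.radians(t),'y')
p,R=pose(-57,-30,90);print(p,manip.ik(p,R))
grip(40,50)
manip.move_to(p,R)
p,R=pose(-57,-30);print(manip.move_linear(p,vel=120,f_stop=8))
grip(8,50);o=get_obs();print(o["t"],o["finger_gap"],o["contact_force"])
for k in range(1,8):
    a=-57+57*k/7; p,R=pose(a,-30+57*k/7); manip.move_linear(p,vel=45,ori=R)
    o=get_obs();print(round(a),o["finger_gap"].round(1),o["contact_force"].round(1),o["moment"].round(2))
print(o["t"])
grip(40)
print(get_obs()["contact_force"])
p,R=pose(0,27,110);manip.move_linear(p,vel=200)
manip.move_linear(p+[60,0,40]-220*Y,vel=350)
a=viewer.grab_frame("top");b=viewer.grab_frame("scene");np.save("t4.npy",a);np.save("s4.npy",b)
save("top","t4",(130,120,270,240),5);save("scene","s4",(310,140,450,260),5)
print(get_obs()["t"])
```

```text
[448.13899209 353.169725   205.75542384] [ 0.59601643  0.31741094  1.58504952 -0.40891632  0.8480305  -0.71986943]
False
17.05 13.284480829833976 [-4.00004919  0.85243249  3.9964977 ]Traceback (most recent call last):
  File "<stdin>", line 12, in <module>
AttributeError: 'float' object has no attribute 'round'
```

Run:
```python
from ikc import *
A=np.array([531.3,250.5,110.5]);yA=98+1.0
dd=lambda g:np.sin(np.radians(g))*X+np.cos(np.radians(g))*Z
def pose(arm,t,back=0): return A+yA*Y+62*dd(arm)-19*dd(t)+back*dd(t), toolR(np.radians(t),'y')
o=get_obs();print(o["contact_force"],o["finger_gap"])
for k in range(2,8):
    a=-57+57*k/7; p,R=pose(a,-30+57*k/7); manip.move_linear(p,vel=45,ori=R)
    o=get_obs();print(round(a),o["contact_force"].round(1),o["moment"].round(2))
print(o["t"])
grip(40)
print(get_obs()["contact_force"])
p,R=pose(0,27,110);manip.move_linear(p,vel=200)
manip.move_linear(p+[60,0,40]-220*Y,vel=350)
a=viewer.grab_frame("top");b=viewer.grab_frame("scene");np.save("t4.npy",a);np.save("s4.npy",b)
save("top","t4",(130,120,270,240),5);save("scene","s4",(310,140,450,260),5)
print(get_obs()["t"])
```

```text
[-3.39494001  3.8056261   4.93747978] 13.151871003896913
-41 [-3.2  4.7  6. ] [0.62 0.29 0.11]
-33 [-2.6  3.5  5.6] [ 0.51  0.26 -0.  ]
-24 [-2.7  3.2  5.1] [0.41 0.31 0.01]
-16 [-2.2  2.3  4.7] [ 0.02  0.42 -0.1 ]
-8 [-0.7 -0.1  3.9] [-0.21  0.26  0.03]
0 [-1.6 -0.3  4.2] [-0.36  0.21  0.07]
19.1667
[-0.74657401  0.03281509 -0.12757471]
21.25
```

View pics/t4.png

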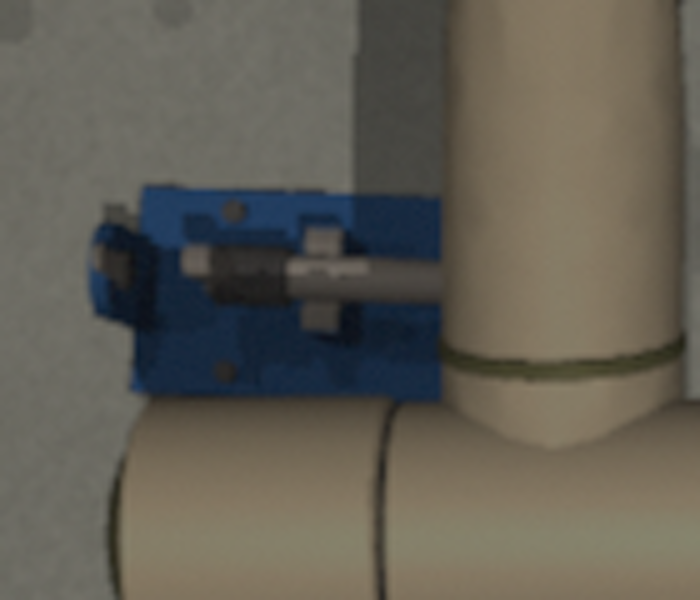

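View pics/s4.png

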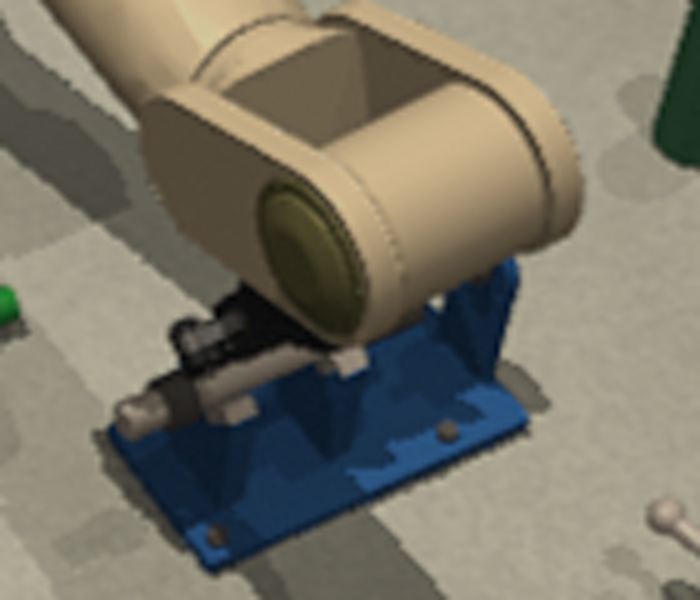

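Run:
```python
from h import *
o=get_obs();q=np.array(o["joint_pos"]);print(o["tool_pos"])
q[0]-=0.75;manip.movej(q)
A=[];B=[]
for i in range(4):A.append(viewer.grab_frame("top"));B.append(viewer.grab_frame("scene"))
print("noise",np.std(np.array(A,float),0).mean())
np.save("t5.npy",np.mean(A,0));np.save("s5.npy",np.mean(B,0))
for n in("top","scene"):
  for qn in("shaft_mid","pointer_grip","index_tip","index_pivot"): print(n,qn,[(np.round(x["uv"],1).tolist(),round(x["score"],2)) for x in nets.landmark_of(n,qn)[:3]])
  for x in nets.outline_of(n,"index_tip")[:2]: m=x["pixels"];print(x["score"],m.sum(),x["bbox"])
print(get_obs()["t"])
r=lambda im,x0,y0,w,h,s:cv2.resize(im[y0:y0+h,x0:x0+w].astype(np.uint8),None,fx=s,fy=s,interpolation=cv2.INTER_CUBIC)
cv2.imwrite("pics/c5.png",np.hstack([r(np.mean(A,0),135,145,60,60,6.5),r(np.mean(B,0),370,155,60,60,6.5)])[:,:,::-1])
```

```text
[626.90103478 129.55289035 293.36081831]
noise 0.590989183694678
top shaft_mid [([205.1, 176.6], 0.92), ([172.8, 172.1], 0.66)]
top pointer_grip [([169.6, 170.9], 0.87)]
top index_tip [([148.0, 167.1], 0.42)]
top index_pivot [([156.5, 174.7], 0.5)]
scene shaft_mid [([364.6, 213.6], 0.62)]
scene pointer_grip [([393.3, 187.6], 0.88)]
scene index_tip [([408.9, 178.4], 0.48)]
scene index_pivot [([405.4, 194.5], 0.53)]
0.56 66 [403.9, 183.7, 409.7, 196.1]
23.875
```

View pics/c5.png

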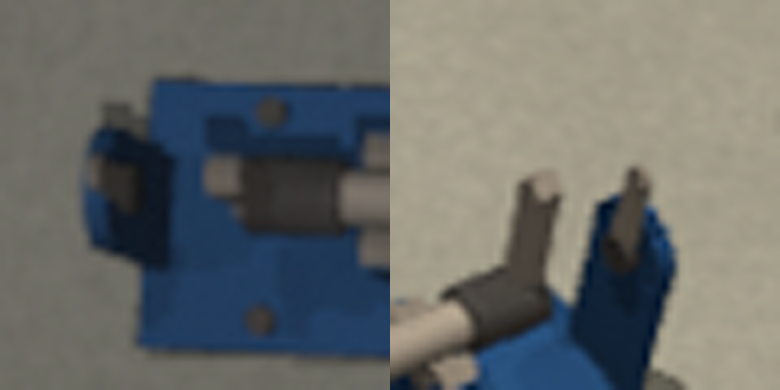

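Run:
```python
from ikc import *
A=np.array([531.3,250.5,110.5])
for a in(-10,-5,0,5,10,15):
    d=np.sin(np.radians(a))*X+np.cos(np.radians(a))*Z
    r=[]
    for n in("scene","top"):
        for y,r0,r1 in((98,20,88),(153,0,65)):
            u=proj(n,[A+y*Y+r0*d,A+y*Y+r1*d]);v=u[1]-u[0]
            r.append((v.round(1).tolist(),round(float(np.degrees(np.arctan2(v[0],-v[1]))),1)))
    print(a,r)
    for n in("scene","top"): print("   ",n,proj(n,[A+153*Y+65*d,A+160*Y+65*d, A+98*Y+88*d]).round(1).tolist())
```

```text
-10 [([0.9, -16.6], 3.2), ([1.2, -15.7], 4.5), ([-5.6, 1.3], -103.0), ([-6.1, 1.2], -100.8)]
    scene [[405.4, 178.2], [407.2, 177.4], [391.3, 178.5]]
    top [[150.6, 174.3], [148.1, 174.2], [168.4, 175.5]]
-5 [([2.1, -15.6], 7.6), ([2.3, -14.7], 9.0), ([-5.6, -0.9], -80.8), ([-6.1, -0.9], -81.8)]
    scene [[406.5, 179.2], [408.3, 178.4], [392.8, 179.8]]
    top [[150.7, 172.2], [148.1, 172.1], [168.5, 172.7]]
0 [([3.2, -14.4], 12.5), ([3.4, -13.6], 14.0), ([-5.5, -3.1], -60.4), ([-6.0, -2.9], -64.0)]
    scene [[407.5, 180.3], [409.3, 179.5], [394.2, 181.4]]
    top [[150.8, 170.2], [148.2, 170.1], [168.6, 169.9]]
5 [([4.3, -13.1], 18.2), ([4.4, -12.3], 19.8), ([-5.3, -5.3], -45.3), ([-5.8, -4.9], -49.8)]
    scene [[408.6, 181.5], [410.4, 180.7], [395.7, 183.1]]
    top [[150.9, 168.2], [148.4, 168.1], [168.8, 167.2]]
10 [([5.4, -11.7], 24.8), ([5.5, -11.0], 26.4), ([-5.1, -7.4], -34.8), ([-5.6, -6.9], -39.3)]
    scene [[409.6, 182.8], [411.4, 182.0], [397.0, 184.9]]
    top [[151.1, 166.2], [148.6, 166.1], [169.0, 164.4]]
15 [([6.4, -10.2], 32.4), ([6.4, -9.6], 33.9), ([-4.9, -9.4], -27.4), ([-5.4, -8.8], -31.5)]
    scene [[410.6, 184.2], [412.4, 183.5], [398.4, 186.9]]
    top [[151.3, 164.3], [148.8, 164.2], [169.3, 161.8]]
```

Run:
```python
import numpy as np
b=np.load("s5.npy")
print("G arm+index; cols 386..416")
for y in range(178,202): print(y," ".join("%3d"%v for v in b[y,386:416,0]))
print("R-B")
for y in range(178,200): print(y," ".join("%3d"%v for v in (b[y,398:416,0]-b[y,398:416,2])))
```

```text
G arm+index; cols 386..416
178 168 166 164 165 165 165 165 163 161 161 164 165 161 161 162 162 163 163 161 163 163 161 159 158 160 161 162 161 160 161
179 169 168 169 171 168 166 165 165 164 163 164 164 161 161 160 162 164 163 163 164 164 161 157 158 161 162 162 160 161 163
180 167 167 167 169 168 168 166 165 163 163 165 163 160 160 162 165 165 162 161 164 153 137 145 158 162 163 163 160 159 162
181 164 164 164 164 163 159 152 150 148 154 164 164 161 161 163 165 166 162 162 162 120  72 115 145 159 164 164 163 162 162
182 164 165 168 160 140 121 134 148 148 152 160 163 163 162 161 162 164 163 164 152 104  67  96 125 152 166 167 166 164 164
183 163 164 168 136  78  85 137 152 150 149 158 165 165 161 161 163 164 165 169 149  99  69  95 101 141 165 168 166 164 166
184 162 163 166 125  76  68 124 151 146 135 147 162 164 162 163 166 168 159 151 116  79  72  62  78 143 165 167 168 165 165
185 161 161 167 118  71  72  95 129 117  73 124 160 162 162 166 160 151 111  46  57  73  73  70  87 146 168 166 163 161 162
186 162 165 166 116  69  71  76  72  67  69 144 167 163 163 168 121  42   2  16  
[... 2878 characters left out ...]
 -33  10  26  25
191  24  25   6 -38 -29  -1  12  13  15  14  -3 -37 -56 -64 -38  12  27  25
192  25  24   6 -45 -18   2   4   8  14   7 -12 -34 -63 -76 -79   2  25  25
193  24  17  -2 -45 -16   3   4   5  11   5 -18 -34 -46 -65 -73 -33  14  26
194  27  16  -7 -42 -26  -2   5   4   7   8 -10 -35 -39 -57 -66 -31  16  26
195  27   8 -34 -40 -30  -9   4   5   6   5 -16 -36 -35 -50 -57 -41  15  25
196  26   8 -41 -38 -39 -28  -9   1  -1 -10 -31 -37 -36 -43 -51 -36  17  26
197  17  -2 -41 -38 -38 -37 -29 -18 -25 -29 -36 -36 -35 -40 -45 -15  19  26
198  16  -6 -40 -37 -38 -34 -30 -30 -30 -29 -36 -35 -35 -38 -42   6  21  25
199   8 -31 -39 -37 -37 -38 -32 -29 -29 -28 -36 -41 -41 -38 -34  10  22  24
```

Run:
```python
from h import *
a=np.load("t5.npy").astype(np.uint8);b=np.load("s5.npy").astype(np.uint8)
r=lambda im,x0,y0,w,h,s:cv2.resize(im[y0:y0+h,x0:x0+w],None,fx=s,fy=s,interpolation=cv2.INTER_NEAREST)
c=np.hstack([r(b,384,174,36,30,14)]);d=r(a,140,150,36,40,10)
c=np.clip(c.astype(float)*1.3,0,255);d=np.clip(d.astype(float)*1.6,0,255)
cv2.imwrite("pics/n1.png",c[:,:,::-1]);cv2.imwrite("pics/n2.png",d[:,:,::-1])
```

```text
[ WARN:0@0.482] global loadsave.cpp:1063 imwrite_ Unsupported depth image for selected encoder is fallbacked to CV_8U.
```

View pics/n1.png

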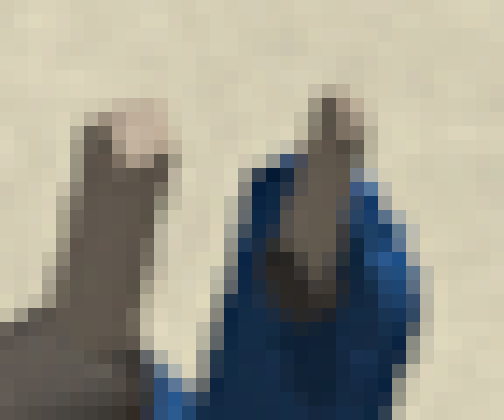

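View pics/n2.png

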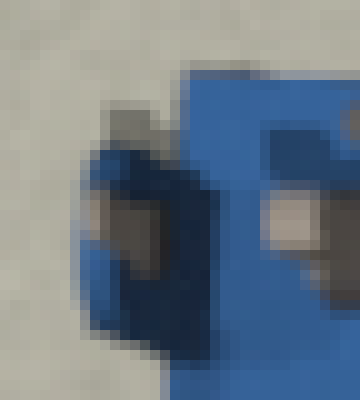

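Run:
```python
import numpy as np
b=np.load("t5.npy")
for nm,f in(("R",b[...,0]),("R-B",b[...,0]-b[...,2])):
  print(nm,"cols 146..178")
  for y in range(160,184): print(y," ".join("%3d"%v for v in f[y,146:178]))
```

```text
R cols 146..178
160 112 112 112 111 103  95  97  98  99 106 109  88  51  34  34  34  33  34  34  35  35  35  34  34  33  34  35  34  38  47  54  53
161 112 111 111 111  93  74  72  72  72  94 108  88  52  34  34  34  34  34  33  34  34  34  34  34  34  34  34  35  48  60  62  60
162 111 111 110 111  95  74  73  71  69  84  94  80  50  34  34  34  35  35  34  34  31  31  29  32  30  31  33  36  52  62  61  61
163 111 111 110 112  93  68  70  72  70  70  71  60  41  34  35  35  34  35  35  34  29  22  23  23  24  24  27  32  46  56  58  55
164 111 111 110 101  74  47  53  58  59  67  72  57  35  33  34  34  34  35  33  35  29  23  23  22  24  23  23  29  35  41  45  42
165 110 109 102  73  26  22  19  16  26  49  61  52  34  35  34  35  34  34  34  35  29  23  22  23  24  24  24  27  30  29  26  28
166 110 109  88  46  25  23  18  15  15  21  37  39  29  30  32  34  35  34  34  35  29  23  24  23  23  24  23  24  24  22  24  25
167 109 106  79  34  23  23  18  14  14  14  14  16  18  20  29  34  33  35  35  35  31  26  24  22  23  23  23  23  23  23  25  25
168 108 100  70  45  38  20 
[... 4569 characters left out ...]
 -56 -56 -44 -18   0   2   2   2   2   2
179  10  -2 -30 -51 -50 -39 -19 -22 -24 -23 -22 -20 -22 -21 -22 -44 -56 -56 -57 -57 -57 -56 -57 -56 -57 -45 -16   2   2   2   1   2
180  10   3 -16 -47 -47 -39 -23 -21 -21 -23 -22 -21 -21 -21 -24 -45 -56 -56 -56 -56 -56 -56 -56 -57 -58 -58 -41 -15 -12 -13 -12 -12
181   9   9  -3 -39 -44 -38 -27 -21 -21 -23 -22 -22 -21 -21 -27 -46 -56 -57 -57 -56 -57 -56 -55 -57 -58 -58 -52 -46 -44 -47 -46 -46
182   9   9  -1 -24 -36 -32 -26 -23 -22 -23 -21 -21 -23 -20 -26 -43 -54 -54 -56 -56 -56 -56 -57 -56 -57 -57 -57 -58 -60 -62 -62 -60
183   9   9   5   0  -3 -12 -22 -25 -23 -22 -21 -21 -22 -20 -26 -41 -48 -53 -56 -57 -57 -56 -56 -57 -57 -57 -57 -59 -60 -63 -62 -58
```

Run:
```python
from ikc import *
t=np.load("t5.npy");f=t[...,0]-t[...,2]
A=np.array([531.3,250.5,110.5])
for name,im in(("R-B",f),):
  for c in list(range(172,188,2))+list(range(206,218,2))+list(range(227,243,2)):
    col=im[160:195,c]; ok=np.where(col>-28)[0]
    # edges crossing
    # main run containing row ~176
    i=176-160
    lo=i
    while col[lo-1]>-28: lo-=1
    hi=i
    while col[hi+1]>-28: hi+=1
    e0=160+lo-(col[lo]+28)/(col[lo]-col[lo-1]); e1=160+hi+(col[hi]+28)/(col[hi]-col[hi+1])
    # pred row at this col
    ys=np.linspace(-130,130,261);pr=proj("top",A+ys[:,None]*Y);p=np.interp(-c,-pr[:,0][::1] if pr[0,0]<pr[-1,0] else -pr[:,0],pr[:,1])
    print(c,round(e0,2),round(e1,2),"mid",round((e0+e1)/2,2),"w",round(e1-e0,2),"pred",round(p,2),"b",round((e0+e1)/2-p,2))
```

```text
172 168.22 179.45 mid 173.83 w 11.23 pred 173.74 b 0.09
174 168.1 180.49 mid 174.29 w 12.39 pred 173.82 b 0.47
176 168.07 180.46 mid 174.26 w 12.39 pred 173.9 b 0.36
178 168.07 180.56 mid 174.31 w 12.5 pred 173.99 b 0.33
180 168.14 180.77 mid 174.45 w 12.63 pred 174.07 b 0.39
182 168.23 180.78 mid 174.5 w 12.55 pred 174.15 b 0.36
184 168.25 180.81 mid 174.53 w 12.56 pred 174.23 b 0.3
186 168.41 180.92 mid 174.67 w 12.51 pred 174.31 b 0.36
206 170.27 180.3 mid 175.28 w 10.03 pred 175.12 b 0.16
208 170.3 180.36 mid 175.33 w 10.06 pred 175.21 b 0.12
210 170.41 180.35 mid 175.38 w 9.94 pred 175.29 b 0.09
212 170.45 180.41 mid 175.43 w 9.96 pred 175.37 b 0.06
214 170.77 180.51 mid 175.64 w 9.73 pred 175.45 b 0.19
216 171.06 180.67 mid 175.86 w 9.61 pred 175.53 b 0.33
227 166.92 189.07 mid 178.0 w 22.15 pred 175.98 b 2.02
229 169.31 181.76 mid 175.53 w 12.45 pred 176.06 b -0.53
231 169.88 182.51 mid 176.2 w 12.62 pred 176.14 b 0.06
233 169.87 182.77 mid 176.32 w 12.9 pred 176.22 b 0.1
235 170.09 182.86 mid 176.48 w 12.77 pred 176.3 b 0.17
237 170.15 182.72 mid 176.44 w 12.57 pred 176.38 b 0.05Traceback (most recent call last):
  File "<stdin>", line 13, in <module>
IndexError: index 35 is out of bounds for axis 0 with size 35
```

```bash
cat > rend.py <<'E'
from ikc import *
from scipy.optimize import least_squares
A=np.array([531.3,250.5,110.5])
def box(a,y0,y1,w,r0,r1):
    D=np.sin(a)*X+np.cos(a)*Z;E=np.cos(a)*X-np.sin(a)*Z
    P=lambda u,y,r:A+y*Y+u*E+r*D
    # faces: front(y0), side +x, side -x, top
    return {"front":[P(-w,y0,r0),P(w,y0,r0),P(w,y0,r1),P(-w,y0,r1)],
     "sidep":[P(w,y0,r0),P(w,y1,r0),P(w,y1,r1),P(w,y0,r1)],
     "top":[P(-w,y0,r1),P(w,y0,r1),P(w,y1,r1),P(-w,y1,r1)]}
SS=16
def masks(cam,bx,off,win):
    x0,y0,w,h=win;out={}
    for k,v in bx.items():
        uv=proj(cam,v)+off
        pts=((uv-[x0,y0]+.5)*SS-.5)
        m=np.zeros((h*SS,w*SS),np.uint8)
        cv2.fillPoly(m,[np.round(pts*16).astype(np.int32)],255,shift=4)
        out[k]=m>0
    return out
def render(cam,bx,off,win,img,faces):
    M=masks(cam,bx,off,win);x0,y0,w,h=win
    lab=np.full((h*SS,w*SS),0)
    for i,k in enumerate(faces): lab[M[k]]=i+1
    n=len(faces)+1
    F=np.stack([(lab==i).reshape(h,SS,w,SS).mean((1,3)) for i in range(n)],-1)
    # small blur like image filter
    F=cv2.GaussianBlur(F,(0,0),.45)
    if F.ndim==2:F=F[...,None]
    B=img[y0:y0+h,x0:x0+w].reshape(-1,3)
    Fm=F.reshape(-1,n)
    C=np.linalg.lstsq(Fm,B,rcond=None)[0]
    return Fm@C-B,C
def cost(cam,bx,off,win,img,faces):
    r,C=render(cam,bx,off,win,img,faces);return (r**2).mean(),C
E
cat > fs.py <<'E'
from rend import *
import sys
img=np.load(sys.argv[1] if len(sys.argv)>1 else "s5.npy")
from scipy.optimize import minimize
for name,par,win in(("arm",(91,105,8,16,88),(385,177,15,18)),("index",(153,160,7,0,65),(403,177,10,8))):
    best=None
    f=lambda o:cost("scene",box(0,*par),np.array(o),win,img,("front","sidep","top"))[0]
    if name=="arm":
        g=lambda p:cost("scene",box(p[2]/10,*par),np.array(p[:2]),win,img,("front","sidep","top"))[0]
        # fit angle by shape
    for s in((0,0),(1,1),(-1,-1),(1,0),(0,1)):
        r=minimize(f,s,method="Nelder-Mead",options=dict(xatol=.01,fatol=.01,initial_simplex=np.array(s)+[[0,0],[.6,0],[0,.6]]))
        if best is None or r.fun<best.fun:best=r
    print(name,best.x,best.fun,cost("scene",box(0,*par),best.x,win,img,("front","sidep","top"))[1].round(0).tolist())
# bar
f=img[...,0]
for c in range(350,372,3): print(c,[int(v) for v in img[195:235,c,0]])
E
python3 fs.py
```

```text
arm [-1.29799652  1.5128334 ] 39.0867411875633 [[165.0, 159.0, 140.0], [76.0, 70.0, 62.0], [73.0, 67.0, 59.0], [141.0, 128.0, 114.0]]
index [-0.49355469  2.03857422] 44.70402233153677 [[163.0, 158.0, 138.0], [79.0, 74.0, 65.0], [81.0, 77.0, 68.0], [89.0, 80.0, 70.0]]
350 [166, 165, 164, 163, 165, 165, 167, 168, 167, 166, 168, 170, 170, 169, 157, 115, 143, 140, 142, 165, 169, 172, 156, 129, 104, 78, 53, 35, 18, 12, 11, 11, 12, 12, 12, 12, 11, 12, 10, 12]
353 [163, 165, 167, 166, 165, 164, 166, 169, 166, 164, 165, 164, 165, 166, 168, 166, 159, 153, 170, 173, 164, 153, 135, 111, 84, 78, 98, 69, 70, 57, 12, 16, 15, 15, 14, 12, 12, 10, 12, 11]
356 [167, 167, 166, 160, 162, 163, 164, 164, 165, 165, 167, 168, 167, 167, 163, 152, 157, 169, 171, 162, 150, 128, 104, 75, 76, 128, 146, 147, 147, 124, 22, 13, 16, 15, 15, 15, 16, 15, 16, 15]
359 [165, 166, 164, 167, 167, 164, 163, 167, 167, 166, 166, 168, 169, 163, 155, 164, 170, 170, 160, 146, 122, 97, 67, 71, 130, 152, 150, 143, 104, 12, 14, 15, 15, 15, 15, 15, 15, 16, 17, 19]
362 [166, 167, 167, 163, 161, 167, 168, 164, 165, 164, 164, 167, 159, 147, 168, 171, 168, 158, 140, 115, 88, 65, 40, 36, 34, 32, 28, 27, 28, 29, 33, 37, 37, 37, 37, 38, 35, 20, 21, 24]
365 [163, 167, 169, 165, 163, 164, 168, 170, 170, 171, 169, 164, 159, 170, 174, 167, 155, 133, 109, 80, 44, 22, 23, 21, 24, 29, 33, 32, 34, 37, 37, 37, 37, 37, 36, 25, 20, 21, 22, 22]
368 [163, 165, 164, 162, 163, 166, 162, 126, 38, 32, 94, 169, 173, 173, 164, 150, 128, 103, 75, 39, 13, 16, 16, 17, 17, 16, 16, 15, 22, 34, 37, 37, 37, 34, 25, 20, 21, 20, 20, 21]
371 [164, 162, 161, 164, 164, 151, 114, 144, 143, 145, 170, 176, 172, 162, 146, 123, 95, 66, 17, 12, 14, 14, 13, 15, 13, 13, 14, 14, 13, 12, 12, 14, 20, 19, 20, 21, 21, 21, 21, 25]
```

Run:
```python
from rend import *
img=np.load("s5.npy")
for c in(378,380,382,384,386):
    print(c,[int(v) for v in img[190:225,c,0]]); print("   ",[int(v) for v in (img[190:225,c,0]-img[190:225,c,2])])
# predicted silhouette of collar: extreme tangent points
o=ray("scene",[380,205])[0]
for y in(66,76,86):
    th=np.linspace(0,2*np.pi,721);P=A+y*Y+18*(np.outer(np.cos(th),X)+np.outer(np.sin(th),Z))
    uv=proj("scene",P); ax=proj("scene",[A+y*Y,A+(y+10)*Y]);d=(ax[1]-ax[0])/np.linalg.norm(ax[1]-ax[0]);nn=np.array([-d[1],d[0]])
    s=(uv-ax[0])@nn
    print(y,uv[s.argmin()],uv[s.argmax()],"slope",d)
```

```text
378 [165, 168, 164, 160, 160, 164, 164, 163, 159, 118, 62, 117, 174, 179, 175, 164, 148, 126, 95, 84, 123, 144, 144, 134, 116, 56, 12, 15, 16, 16, 15, 16, 15, 15, 16]
    [24, 25, 25, 24, 23, 25, 24, 24, 23, 17, 10, 23, 35, 34, 34, 32, 28, 25, 19, 16, 23, 27, 28, 26, 17, -11, -35, -37, -36, -36, -35, -35, -35, -35, -34]
380 [166, 163, 163, 163, 164, 166, 164, 159, 120, 66, 61, 104, 164, 183, 169, 152, 128, 101, 67, 83, 144, 144, 145, 141, 104, 12, 13, 14, 16, 14, 16, 15, 15, 15, 15]
    [25, 24, 25, 24, 24, 25, 24, 23, 17, 9, 9, 20, 32, 36, 32, 30, 25, 19, 9, 8, 29, 28, 29, 22, -8, -50, -36, -37, -35, -35, -34, -34, -34, -33, -33]
382 [165, 166, 166, 165, 164, 166, 158, 121, 74, 74, 78, 74, 65, 78, 99, 99, 88, 55, 34, 77, 125, 140, 147, 105, 11, 12, 16, 19, 25, 31, 37, 37, 32, 20, 21]
    [25, 25, 24, 25, 24, 25, 24, 18, 9, 9, 10, 8, 8, 14, 19, 19, 17, 12, 7, 6, 6, 23, 26, -6, -48, -33, -34, -44, -56, -67, -76, -78, -66, -45, -46]
384 [163, 164, 163, 163, 164, 166, 152, 80, 70, 75, 73, 75, 76, 69, 60, 50, 42, 34, 30, 37, 38, 34, 31, 31, 34, 35, 38, 42, 42, 43, 39, 24, 24, 25, 24]
    [24, 24, 24, 25, 25, 25, 22, 10, 10, 10, 9, 10, 10, 8, 7, 6, 6, 9, -30, -82, -90, -82, -75, -74, -74, -75, -80, -86, -88, -89, -83, -51, -52, -53, -55]
386 [165, 164, 164, 164, 166, 150, 74, 69, 74, 74, 74, 72, 69, 62, 54, 46, 38, 32, 38, 40, 40, 42, 42, 41, 39, 40, 40, 42, 42, 38, 23, 25, 24, 26, 25]
    [25, 25, 24, 24, 24, 22, 9, 9, 9, 9, 10, 9, 9, 8, 7, 7, 9, -28, -79, -88, -86, -85, -86, -85, -81, -82, -83, -86, -87, -81, -51, -53, -55, -54, -54]
66 [379.60710235 198.27347139] [384.16734557 208.54167916] slope [ 0.91857568 -0.39524515]
76 [382.20230186 197.16703583] [386.75827718 207.41659781] slope [ 0.91857568 -0.39524515]
86 [384.78882919 196.06429755] [389.34053965 206.29528094] slope [ 0.91857568 -0.39524515]
```

Run:
```python
from rend import *
img=np.load("s5.npy")
f=img[...,0]-img[...,2]
for name,(c0,c1),rows,sgn in(("upL",(392,406),range(195,214),1),("upR",(406,420),range(198,216),-1)):
    pts=[]
    for y in rows:
        r=f[y,c0:c1];
        if sgn<0:
            k=[i for i in range(len(r)-1) if r[i]<-12<=r[i+1]]
        else: k=[i for i in range(len(r)-1) if r[i]>-12>=r[i+1]]
        if k: i=k[0] if sgn>0 else k[0]; pts.append((y,c0+i+(r[i]+12)/(r[i]-r[i+1])))
    pts=np.array(pts);p=np.polyfit(pts[:,0],pts[:,1],1);print(name,np.degrees(np.arctan(-p[0])),np.polyval(p,200),pts[:,1].round(1).tolist())
for x,y in((-28,153),(-28,160),(28,153),(28,165),(28,175),(-28,175)):
    u=proj("scene",[A+x*X+y*Y,A+x*X+y*Y-[0,0,60]]);p=np.polyfit(u[:,1],u[:,0],1);print(x,y,np.degrees(np.arctan(-p[0])),np.polyval(p,200))
```

```text
upL 41.749534794543834 396.02261563702007 [399.5, 399.4, 399.3, 399.2, 398.5, 394.2, 394.2, 394.2, 393.9, 392.3]
upR 14.207082559730761 411.9771754591251 [412.6, 412.5, 411.9, 411.6, 411.5, 411.3, 411.0, 410.6, 410.4, 410.2, 409.7, 409.5, 409.4, 409.2, 408.7, 408.6, 408.5, 408.7]
-28 153 13.283262532790685 396.31554139372696
-28 160 13.46880602275253 397.85039258179773
28 153 14.825663425382075 409.1494408525354
28 165 15.144896734328174 411.82795790097924
28 175 15.40780611116657 414.0399573240071
-28 175 13.862012206813912 401.11099108687904
```

```bash
cat > turn.py <<'E'
from ikc import *
A=np.array([531.3,250.5,110.5]);yA=98.3
dd=lambda g:np.sin(np.radians(g))*X+np.cos(np.radians(g))*Z
def pose(t,r=62,back=0): return A+yA*Y+(r-19+back)*dd(t), toolR(np.radians(t),'x')
def away():
    q=np.array(get_obs()["joint_pos"]);q[0]-=0.9;manip.movej(q)
def shots(k,n=4):
    T=[];S=[]
    for i in range(n):T.append(viewer.grab_frame("top"));S.append(viewer.grab_frame("scene"))
    np.save(f"t{k}.npy",np.mean(T,0));np.save(f"s{k}.npy",np.mean(S,0))
E
python3 - <<'E'
from turn import *
t=-1.2
p,R=pose(t,back=90);grip(44,30)
manip.move_to(p,R)
p,R=pose(t);print(manip.move_linear(p,vel=120,f_stop=8))
f0=get_obs()["contact_force"]
grip(12,30);o=get_obs();print(o["t"],o["finger_gap"],o["contact_force"]-f0,o["moment"],o["tool_pos"]-p)
manip.hold(.3);o=get_obs();print(o["finger_gap"],o["contact_force"]-f0)
grip(24);grip(44)
p,R=pose(t,back=100);manip.move_linear(p,vel=220)
away();shots(6);print(get_obs()["t"])
a=np.load("t6.npy").astype(np.uint8);b=np.load("s6.npy").astype(np.uint8)
r=lambda im,x0,y0,w,h,s:cv2.resize(im[y0:y0+h,x0:x0+w].astype(np.uint8),None,fx=s,fy=s,interpolation=cv2.INTER_CUBIC)
cv2.imwrite("pics/c6.png",np.hstack([r(a,135,145,60,60,6.5),r(b,370,155,60,60,6.5)])[:,:,::-1])
E
```

```text
False
27.8 16.05858553161413 [-4.15852707  1.83395968  3.97598832] [0.0375024  0.56492555 0.04896531] [-0.27684023  0.25856492  0.60642695]
15.431320599817296 [-4.38355931  1.98882375  5.56998328]
31.6833
```

View pics/c6.png

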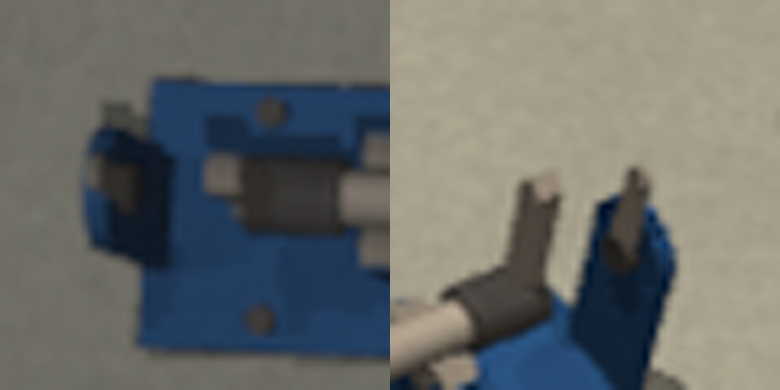

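```bash
cat > meas.py <<'E'
import numpy as np,sys
def edges(col,bg0,fg,bg1,y0):
    pass
def meas(k,verbose=True):
    t=np.load(f"t{k}.npy");s=np.load(f"s{k}.npy");out={}
    # top: patch row edges, half level local
    for nm,cols,ctr in(("arm",(167,168,169,170),None),("idx",(149,),None)):
        p=t[160:182,list(cols),0].mean(1) if nm=="arm" else t[160:182,149,0]
        seg=np.arange(160,182)
        if nm=="idx": a,b=166,179
        else: a,b=165,180
        q=p[a-160:b-160];ys=seg[a-160:b-160];i=q.argmax();fg=np.sort(q)[-3:].mean()
        lo=q[:i].min();hi=q[i:].min()
        h0=(fg+lo)/2;h1=(fg+hi)/2
        j=i
        while q[j]>h0:j-=1
        e0=ys[j]+(h0-q[j])/(q[j+1]-q[j])
        j=i
        while q[j]>h1:j+=1
        e1=ys[j]-(h1-q[j])/(q[j-1]-q[j])
        out["top_"+nm]=(round(e0,2),round(e1,2),round((e0+e1)/2,2))
    L=[];Rr=[]
    for y in range(187,195):
        r=s[y,383:400,0]
        j=next(i for i in range(len(r)) if r[i]<118);L.append(383+j-(118-r[j])/(r[j-1]-r[j]))
        j=next(i for i in range(j+2,len(r)) if r[i]>115);Rr.append(383+j-(r[j]-115)/(r[j]-r[j-1]))
    y=np.arange(187,195)
    out["scene_armL"]=-np.degrees(np.arctan(np.polyfit(y,L,1)[0]));out["scene_armR"]=-np.degrees(np.arctan(np.polyfit(y,Rr,1)[0]))
    out["mid@190"]=np.mean(L)/2+np.mean(Rr)/2
    f=s[...,0]-s[...,2]
    ys=np.arange(186,192);C=[]
    LL=[];RR=[]
    for yy in ys:
        r=f[yy,400:414]; m=7
        j=m
        while r[j]>-14:j-=1
        LL.append(400+j+(-14-r[j])/(r[j+1]-r[j]))
        j=m
        while r[j]>-20:j+=1
        RR.append(400+j-(-20-r[j])/(r[j-1]-r[j]))
    out["idxL"]=-np.degrees(np.arctan(np.polyfit(ys,LL,1)[0]));out["idxR"]=-np.degrees(np.arctan(np.polyfit(ys,RR,1)[0]))
    return out
if __name__=="__main__":
    for k in sys.argv[1:]: print(k,{a:(b if isinstance(b,tuple) else round(float(b),2)) for a,b in meas(k).items()})
E
python3 meas.py 5 6
```

```text
Traceback (most recent call last):
  File "meas.py", line 44, in <module>
    for k in sys.argv[1:]: print(k,{a:(b if isinstance(b,tuple) else round(float(b),2)) for a,b in meas(k).items()})
                                                                                                   ~~~~^^^
  File "meas.py", line 39, in meas
    while r[j]>-20:j+=1
          ~^^^
IndexError: index 14 is out of bounds for axis 0 with size 14
```

```bash
sed -i 's/ys=np.arange(186,192)/ys=np.arange(187,192)/' meas.py; python3 meas.py 5 6
```

```text
5 {'top_arm': (np.float64(168.61), np.float64(174.57), np.float64(171.59)), 'top_idx': (np.float64(168.57), np.float64(173.72), np.float64(171.15)), 'scene_armL': 11.64, 'scene_armR': 11.78, 'mid@190': 391.3, 'idxL': 21.29, 'idxR': 0.7}
6 {'top_arm': (np.float64(168.37), np.float64(174.46), np.float64(171.41)), 'top_idx': (np.float64(168.56), np.float64(173.71), np.float64(171.14)), 'scene_armL': 11.8, 'scene_armR': 12.94, 'mid@190': 391.38, 'idxL': 21.38, 'idxR': 0.84}
```

```bash
python3 - <<'E'
from turn import *
t=0.0
p,R=pose(t,back=90);grip(44,30)
manip.move_to(p,R)
p,R=pose(t);print(manip.move_linear(p,vel=120,f_stop=8))
f0=get_obs()["contact_force"]
grip(12,30);manip.hold(.3);o=get_obs();print(o["t"],o["finger_gap"],o["contact_force"]-f0,o["moment"],o["tool_pos"]-p)
grip(24);grip(44)
p,R=pose(t,back=100);manip.move_linear(p,vel=220)
away();shots(7);print(get_obs()["t"])
a=np.load("t7.npy").astype(np.uint8);b=np.load("s7.npy").astype(np.uint8)
r=lambda im,x0,y0,w,h,s:cv2.resize(im[y0:y0+h,x0:x0+w].astype(np.uint8),None,fx=s,fy=s,interpolation=cv2.INTER_CUBIC)
cv2.imwrite("pics/c7.png",np.hstack([r(a,135,145,110,60,3.6),r(b,335,175,110,60,3.6)])[:,:,::-1])
E
python3 meas.py 5 6 7; for k in 5 6 7; do python3 fs.py s$k.npy | head -2; done
```

```text
False
35.45 15.570285477011787 [-1.64893364  0.75157171  5.34004781] [ 0.04942822  0.69770734 -0.03131854] [-0.15640943  0.24896623  0.59322105]
39.0417
5 {'top_arm': (np.float64(168.61), np.float64(174.57), np.float64(171.59)), 'top_idx': (np.float64(168.57), np.float64(173.72), np.float64(171.15)), 'scene_armL': 11.64, 'scene_armR': 11.78, 'mid@190': 391.3, 'idxL': 21.29, 'idxR': 0.7}
6 {'top_arm': (np.float64(168.37), np.float64(174.46), np.float64(171.41)), 'top_idx': (np.float64(168.56), np.float64(173.71), np.float64(171.14)), 'scene_armL': 11.8, 'scene_armR': 12.94, 'mid@190': 391.38, 'idxL': 21.38, 'idxR': 0.84}
7 {'top_arm': (np.float64(167.84), np.float64(174.14), np.float64(170.99)), 'top_idx': (np.float64(168.56), np.float64(173.72), np.float64(171.14)), 'scene_armL': 12.43, 'scene_armR': 13.84, 'mid@190': 391.55, 'idxL': 21.68, 'idxR': 0.64}
arm [-1.29799652  1.5128334 ] 39.0867411875633 [[165.0, 159.0, 140.0], [76.0, 70.0, 62.0], [73.0, 67.0, 59.0], [141.0, 128.0, 114.0]]
index [-0.49355469  2.03857422] 44.70402233153677 [[163.0, 158.0, 138.0], [79.0, 74.0, 65.0], [81.0
[... 867 characters left out ...]
^^^^^^^^^^^^^^^^^^^^^^^^^^^
  File "rend.py", line 35, in cost
    r,C=render(cam,bx,off,win,img,faces);return (r**2).mean(),C
        ~~~~~~^^^^^^^^^^^^^^^^^^^^^^^^^^
  File "rend.py", line 22, in render
    M=masks(cam,bx,off,win);x0,y0,w,h=win
  File "rend.py", line 15, in masks
    uv=proj(cam,v)+off
       ~~~~^^^^^^^
  File "h.py", line 6, in proj
    K,R,t=cal(n); p=np.atleast_2d(p); q=(p@R.T+t)@K.T; return q[:,:2]/q[:,2:]
          ~~~^^^
  File "h.py", line 4, in cal
    c=viewer.get_calibration(n); K=np.array(c["intrinsics"],float); R=cv2.Rodrigues(np.array(c["rvec"],float))[0]; t=np.array(c["tvec"],float).ravel(); return K,R,t
ValueError: time passes only in moves, steps and waits
```

View pics/c7.png

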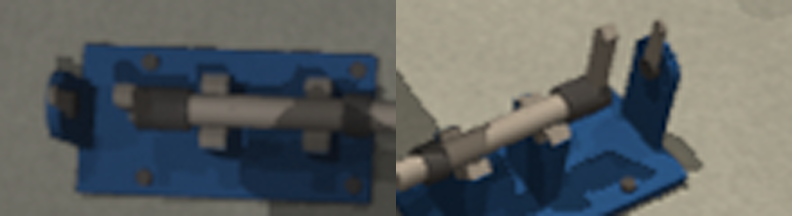

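```bash
python3 - <<'E'
s=open('h.py').read()
s=s.replace('def cal(n):\n','_C={}\ndef cal(n):\n    if n not in _C: _C[n]=_cal(n)\n    return _C[n]\ndef _cal(n):\n')
open('h.py','w').write(s)
E
for k in 5 6 7; do python3 fs.py s$k.npy | head -2|cut -c1-60; done
python3 - <<'E'
from rend import *
for k in (5,7):
  t=np.load(f"t{k}.npy");f=t[...,0]-t[...,2]
  for c in (176,180,184,208,210,212,236):
    col=f[160:195,c];i=16;lo=i;hi=i
    while col[lo-1]>-28: lo-=1
    while col[hi+1]>-28: hi+=1
    print(k,c,round(160+lo-(col[lo]+28)/(col[lo]-col[lo-1]),2),round(160+hi+(col[hi]+28)/(col[hi]-col[hi+1]),2))
print(get_obs()["t"],get_obs()["contact_force"])
E
```

```text
arm [-1.29799652  1.5128334 ] 39.0867411875633 [[165.0, 159.
index [-0.49355469  2.03857422] 44.70402233153677 [[163.0, 1
arm [-1.17357483  1.4991333 ] 35.96728762738467 [[166.0, 161
index [-0.49355469  2.03857422] 45.31777382949908 [[165.0, 1
arm [-0.98656616  1.77666321] 42.69881805708476 [[166.0, 161
index [-0.49355469  2.03857422] 46.14505352321665 [[165.0, 1
5 176 168.07 180.46
5 180 168.14 180.77
5 184 168.25 180.81
5 208 170.3 180.36
5 210 170.41 180.35
5 212 170.45 180.41
5 236 170.11 182.86
7 176 168.06 180.44
7 180 168.27 180.76
7 184 168.24 180.77
7 208 170.43 180.76
7 210 170.45 180.78
7 212 170.48 180.87
7 236 170.12 183.95
39.0417 [-0.05934972  0.48769601  0.32664017]
```

```bash
python3 - <<'E'
from turn import *
t=0.5
p,R=pose(t,back=90);grip(44,30)
manip.move_to(p,R)
p,R=pose(t);print(manip.move_linear(p,vel=120,f_stop=8))
f0=get_obs()["contact_force"]
grip(12,30);manip.hold(.3);o=get_obs();print(o["t"],o["finger_gap"],o["contact_force"]-f0)
grip(24);grip(44)
p,R=pose(t,back=100);manip.move_linear(p,vel=220)
away();shots(8);print(get_obs()["t"])
a=np.load("t8.npy").astype(np.uint8);b=np.load("s8.npy").astype(np.uint8)
cv2.imwrite("pics/full8.png",np.vstack([a[100:380,:],b[150:400,:]])[:,:,::-1])
E
python3 meas.py 7 8;python3 fs.py s8.npy | head -2|cut -c1-60
```

```text
False
42.8167 15.595166682876249 [-2.50385028  1.18089843  6.01385651]
46.4167
7 {'top_arm': (np.float64(167.84), np.float64(174.14), np.float64(170.99)), 'top_idx': (np.float64(168.56), np.float64(173.72), np.float64(171.14)), 'scene_armL': 12.43, 'scene_armR': 13.84, 'mid@190': 391.55, 'idxL': 21.68, 'idxR': 0.64}
8 {'top_arm': (np.float64(167.66), np.float64(173.63), np.float64(170.65)), 'top_idx': (np.float64(168.56), np.float64(173.72), np.float64(171.14)), 'scene_armL': 13.18, 'scene_armR': 13.51, 'mid@190': 391.69, 'idxL': 21.61, 'idxR': 0.75}
arm [-0.86162567  2.07284546] 47.387381068004416 [[166.0, 16
index [-0.49355469  2.03857422] 45.50283332183845 [[165.0, 1
```

View pics/full8.png

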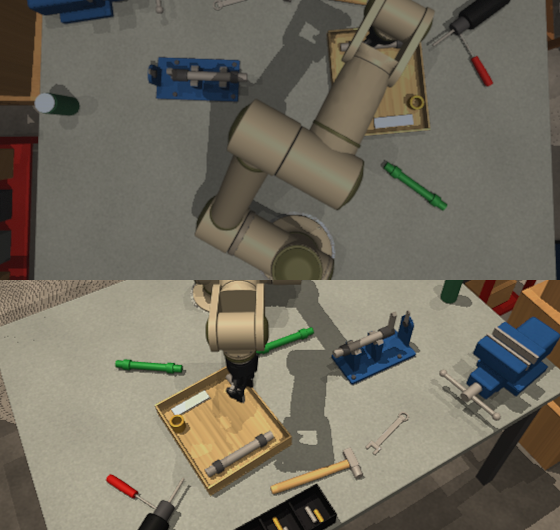

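```bash
python3 -c "
from h import *
manip.close_job();print('ok')"
```

```text
the job is handed in; nothing more can be done
ok
```

The armed shaft is out of the crate and lying in both vees of the blue stand, with its arm at the index end. The plain shaft was left in the crate. After letting go I turned the arm from about -57° to near vertical, then squared it up in three small grips. I handed the job in at about 46 s with the gripper well clear.

**Last angle check:** the two cameras disagreed slightly. The top view puts the arm about 0.35° past the index, and the scene view about 0.4° short of it. I left it between the two. Earlier absolute angle readings from the cameras differed by up to about 2°, so I relied on comparing the arm with the index in the same picture.

**Seating:** the collar edges in the top view had not moved after the second squaring grip. I did not repeat that measurement after the last 0.5° turn, but the last picture shows the shaft lying in the vees.

**Index:** its measured position was the same in every picture before and after the turns. The forces I read on the tool stayed under 10 N.

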